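# Build the micro-fossil sieve stack

### The arm

A 6-joint arm with a two-finger parallel gripper is mounted at the origin on the work surface. World frame = base frame: x ahead of the robot, y to its left, z up, the work surface at z = 0. Lengths are in m, angles in degrees, forces in N, time in s.
With the tool pointing down it reaches from about 0.35 to 0.875 m from the base axis. Payload 4.2 kg.
Tool frame: the origin (TCP) lies midway between the tips of the shut fingers; the grasp point (between the pads) lies r.pinch_z behind it (r.pinch_z is the distance from the TCP to the grasp point, in m); z points along the fingers, y is the direction in which the jaws open and shut (so a half turn about z gives the same grasp; the last joint's range is limited). The gripper opens to 87 mm and grips with 3 to 60 N. Pads are 19 mm wide; open, the fingers measure 117 mm over their backs; the gripper's body (75 mm by 190 mm) begins 51 mm behind the grasp point.
Start: joints at [88.671, 22.042, 0.453, 0, -68.411, -14.817], TCP at [0.174, 0.6, 0.223] pointing down, gripper open.
Joint ranges: [-179.83, 179.83], [-69.29, 118.12], [-61.27, 80.66], [-181.25, 117.63], [-171.15, -9.14], [-177.46, 177.46]. Speed limits (degrees/s): [159.86, 159.86, 180, 180, 180, 180].

### API

Orientations are given as a 3x3 rotation matrix whose columns are the frame's x, y, z axes.
In Python, from station import r gives the robot as it stands. The module is installed in compiled form; this text tells all that it offers.
- The arm moves only by the tool play_rows, never from a script. Its argument "deltas" is a list of rows, each a list of 7 numbers: the shift along the tool's x, y, z in units of 25 mm (1.0 is 25 mm), then the turn, a rotation vector about the tool's x, y, z in units of 5 degrees (1.0 is 5 degrees), then the finger opening in mm, from 0 to 87. In form: [[tx, ty, tz, wx, wy, wz, fingers], ...]. A call has 1 to 12 rows; each row is the pose to reach, as a shift and turn from the pose commanded when the call began, along the tool's axes at that moment; what a row does not reach only later rows make up. A row lasts 1/10 s, in which the tool goes at most 50 mm and 8.59 degrees, less where a joint would pass 70% of its speed; a pose out of reach is approached as far as the arm can. A call with a gripper value outside its range is refused whole. The fingers move at their own pace and stop on an object; the grip force is fixed at half the most. Time passes only in rows, so rows that repeat a pose let the fingers close. It gives the time, the measured TCP pose, the force and the opening at its end, in the units of the state.
- r.sense(): the state, without advancing time (a new reading comes with each control period).
- r.capture(name): name is "scene" or "top" or "wrist"; returns a dict with "pixels" (400x640x3 uint8, red, green, blue), "camera_matrix" (3x3 intrinsics, pixels), "R" (3x3) and "t" (3): a world point X has camera coordinates R X + t; the wrist camera has in their place "T_tool_cam" (4x4, takes a point from camera to tool coordinates, whose origin is the TCP and whose axes are the flange's). Camera axes: x right, y down, z forward; pixel columns grow to the right and rows downward; lengths in m; the calibration is good to about 2 mm. A picture is of the moment at which its call begins: read the wrist's pose just before it. There is no depth.
- r.finish_job(): hands the job in, once; it reports no verdict.
Trained networks look in the newest picture that a camera, given by its name, has taken for a name from the list of things; names that differ only in an ending like _2 or _b are one class to them, and where a whole thing is asked for, a point or a joint stands for the part that bears it (a point fixed in the world has none). Each returns a list of dicts, best first, with "score" (0 to 1); they miss things now and then, are a little off and sometimes report something else, mostly with a low value. They report only what shows in the picture. A call takes as long as a camera call. They do not tell look-alikes from the thing itself.
- r.spot_in(camera, target): "centre" ([x, y, z] in m, in world coordinates, good to about 4 mm: the middle of the surface that is visible of it).
- r.cut_out(camera, target): "region" (400x640 bool, what is visible of it).
The state is a dict: "time_s": time; "joints": joint angles; "joint_velocities": joint speeds; "effort": joint torques, N m; "tcp_pos": TCP position; "ee_rot": TCP orientation; "wrist_force": force on the tool from outside, world axes, zero at the start; "moment": the same for the moment, N m; "gripper_width": opening from 0.0 (shut) to 1.0 (fully open).
Only numpy, scipy, OpenCV 4.12 (cv2) and the standard library are available. Lean on these libraries where they do the work, as an engineer would, in place of code of your own. Each camera call takes 0.05 s, during which the arm holds its last target.

### The job

Build the sieve stack in the steel pan on the white stand, one piece at a time from the pan up: first the blue (fine) sieve, then the yellow (medium), then the red (coarse), each fully nested in the piece below, and last the black lid seated in the red sieve. Leave the stack upright and let go, and leave the green sieve, the amber jar and the fossil slab where they are.

Things in the scene. Friction and masses are not known exactly. Their poses are not given: they have to be found in the camera images.
- pan_stand: bare steel receiving pan on a round white stand, fixed to the bench, in a new place each time. Stand 113 mm dia, 16 mm high; pan 60 mm outside, 53 mm inside dia, rim 45 mm above bench, inner floor at 26 mm. Origin: centre of the underside, at bench height. A sieve nested in it has its origin 35 mm above this one
- sieve_blue: blue round sieve, fine mesh, 110 g, 40 mm high, upright. Origin: centre of underside; yaw meaningless. Spigot z 0-10 mm tapers 42 mm (foot) to 50 mm dia. Frame z 10-40 mm: 60 mm outside dia, wall 3.5, mouth 53 mm wide, mesh at z 23. Grip across the 60 mm from above, fingertips above z 10. Nested, its shoulder (z 10) sits on the rim below, 1.5 mm side play; sieve pitch 30 mm
- sieve_yellow: yellow round sieve, medium mesh, 110 g, 40 mm high, upright. Origin: centre of underside; yaw meaningless. Spigot z 0-10 mm tapers 42 mm (foot) to 50 mm dia. Frame z 10-40 mm: 60 mm outside dia, wall 3.5, mouth 53 mm wide, mesh at z 23. Grip across the 60 mm from above, fingertips above z 10. Nested, its shoulder (z 10) sits on the rim below, 1.5 mm side play; sieve pitch 30 mm
- sieve_red: red round sieve, coarse mesh, 110 g, 40 mm high, upright. Origin: centre of underside; yaw meaningless. Spigot z 0-10 mm tapers 42 mm (foot) to 50 mm dia. Frame z 10-40 mm: 60 mm outside dia, wall 3.5, mouth 53 mm wide, mesh at z 23. Grip across the 60 mm from above, fingertips above z 10. Nested, its shoulder (z 10) sits on the rim below, 1.5 mm side play; sieve pitch 30 mm
- lid: black round lid, bare metal knob, 90 g, 41 mm high, upright on its spigot. Origin: centre of underside, z up. Spigot z 0-10 mm tapers 42 mm (foot) to 50 mm dia, disc 60 mm dia z 10-16 mm, knob 20 mm dia z 16-41 mm, to grip from above. Seated in a sieve its origin is 30 mm above that sieve's origin
- sieve_green: green round sieve, same shape as the others; not part of this job, must stay where it stands. Origin: centre of its underside
- jar: bystander: small amber glass jar with a white cap, 44 mm diameter, 60 mm high. Origin: centre of its underside
- fossil: bystander: tan slab with a dark fossil on its face, 55 x 45 x 14 mm, lying flat. Origin: centre of its underside
Not all that is in view belongs to the job. What is shaped like the lid but pink is not meant.

How it is judged (in metres and radians):
On the way, in this order (a step that is already met when the one before it is completed fails the run):
1. the blue sieve is nested in the pan and let go (horizontal distance between sieve_blue and pan_stand below 0.005 m and z of sieve_blue in the frame of pan_stand between 0.032 and 0.038 m and angle between sieve_blue's own z axis and vertical below 0.06 rad and contact force between sieve_blue and the fingers below 0.1 N and linear speed of sieve_blue below 0.02 m/s), for 0.2 s.
2. the yellow sieve is nested in the blue one and let go (horizontal distance between sieve_yellow and sieve_blue below 0.005 m and z of sieve_yellow in the frame of sieve_blue between 0.027 and 0.033 m and angle between sieve_yellow's own z axis and vertical below 0.06 rad and contact force between sieve_yellow and the fingers below 0.1 N and linear speed of sieve_yellow below 0.02 m/s), for 0.2 s.
3. the red sieve is nested in the yellow one and let go (horizontal distance between sieve_red and sieve_yellow below 0.005 m and z of sieve_red in the frame of sieve_yellow between 0.027 and 0.033 m and angle between sieve_red's own z axis and vertical below 0.06 rad and contact force between sieve_red and the fingers below 0.1 N and linear speed of sieve_red below 0.02 m/s), for 0.2 s.
4. the lid is seated in the red sieve and let go (horizontal distance between lid and sieve_red below 0.005 m and z of lid in the frame of sieve_red between 0.027 and 0.033 m and angle between lid's own z axis and vertical below 0.06 rad and contact force between lid and the fingers below 0.1 N and linear speed of lid below 0.02 m/s), for 0.2 s.
At the end, for the whole second after the job is handed in: blue sieve nested in the pan, yellow in blue, red in yellow and lid in red, each within 5 mm sideways of the axis of the piece below, within 3 mm of its fully seated height, within 0.06 rad of upright, released and at rest (all of step 1 and all of step 2 and all of step 3 and all of step 4); the robot touches nothing.
It fails at once if the green sieve moved more than 15 mm (distance of sieve_green from where it was at the start of the episode above 0.015 m).
It fails at once if the amber jar moved more than 15 mm (distance of jar from where it was at the start of the episode above 0.015 m).
It fails at once if the fossil slab moved more than 15 mm (distance of fossil from where it was at the start of the episode above 0.015 m).
It also fails if it takes over 120 s, if anything falls off the work surface, if the arm or the gripper's body presses on something with over 40 N, if the wrist force passes 120 N, or if a joint passes its speed limit or range.

## Working session

There is one attempt and no reset: what is moved stays moved. The work goes in short steps, Python scripts to look and compute and a tool call to move; the robot and the scene stay as the last step left them, time stands still between calls to the robot, and variables do not carry over. Pictures are saved under pics/ and viewed, and the job is handed in when it is done.

Besides the shell and the picture viewer there is one more tool, called after "Emit:" by a JSON object that holds its "op" and its "data". play_rows: Moves the arm, as the interface text tells. Its arguments: {"type":"object","properties":{"deltas":{"type":"array","items":{"type":"array","items":{"type":"number"}}}},"required":["deltas"]}

```bash
mkdir -p pics
cat > h.py <<'E'
import numpy as np, cv2
from station import r
def cap(cam,name=None):
    s=r.sense(); c=r.capture(cam)
    if name: cv2.imwrite(f'pics/{name}.png',c['pixels'][:,:,::-1])
    return s,c
E
python3 - <<'E'
from h import *
print(r.pinch_z, r.sense())
for cam in ['scene','top','wrist']:
    s,c=cap(cam,cam+'0')
    if cam!='wrist': print(cam,-c['R'].T@c['t'])
    else: print(c['T_tool_cam'])
    for n in ['pan_stand','sieve_blue','sieve_yellow','sieve_red','lid','sieve_green','jar','fossil']:
        print(cam,n,[(np.round(d['centre'],3).tolist(),round(d['score'],2)) for d in r.spot_in(cam,n)])
E
```

```text
0.0187 {'time_s': 0.0, 'joints': array([ 8.86699661e+01,  2.20918756e+01,  3.79341498e-01, -2.99949950e-02,
       -6.84112088e+01, -1.48161193e+01]), 'joint_velocities': array([-0.15129916,  0.07744477,  0.01168397,  0.01059152, -0.08116553,
        0.09011066]), 'effort': array([-3.57945628e-04, -3.90667534e+01,  1.87405694e+01,  4.21974421e+00,
        1.09288876e-02, -1.95763087e-04]), 'tcp_pos': array([0.17361901, 0.5997677 , 0.22144227]), 'ee_rot': array([[ 9.60501750e-01, -2.78273425e-01, -5.36784124e-04],
       [-2.78273931e-01, -9.60499353e-01, -2.14779180e-03],
       [ 8.20925772e-05,  2.21233081e-03, -9.99997549e-01]]), 'wrist_force': array([ 0.46026312,  1.04863534, -0.34490908]), 'moment': array([ 0.04642414,  0.0351935 , -0.01062595]), 'gripper_width': 1.000817001889023}
scene [0.88139897 0.68439138 0.55655875]
scene pan_stand [([0.395, -0.271, 0.013], 0.77)]
scene sieve_blue [([0.391, 0.302, 0.027], 0.64)]
scene sieve_yellow [([0.579, -0.248, 0.023], 0.83), ([0.478, 0.011, 0.029], 0.3)]
scene sieve_red [([0.479, 0.008, 0.027], 0.83)]
scene lid [([0.624, 0.404, 0.018]
[... 315 characters left out ...]
 0.3, 0.019], 0.68)]
top sieve_yellow [([0.575, -0.26, 0.022], 0.59)]
top sieve_red []
top lid [([0.619, 0.397, 0.017], 0.73), ([0.618, 0.288, 0.016], 0.64)]
top sieve_green [([0.675, -0.003, 0.027], 0.9)]
top jar [([0.499, 0.161, 0.059], 0.6)]
top fossil [([0.484, -0.161, 0.016], 0.51)]
[[-1.02926889e-03 -9.54123117e-01 -2.99412788e-01  8.25199143e-02]
 [ 9.99999467e-01 -9.59199387e-04 -3.80992525e-04  1.73114046e-04]
 [ 7.63172131e-05 -2.99413021e-01  9.54123596e-01 -1.61891122e-01]
 [ 0.00000000e+00  0.00000000e+00  0.00000000e+00  1.00000000e+00]]
wrist pan_stand []
wrist sieve_blue []
wrist sieve_yellow []
wrist sieve_red []
wrist lid []
wrist sieve_green []
wrist jar []
wrist fossil []
```

View pics/scene0.png

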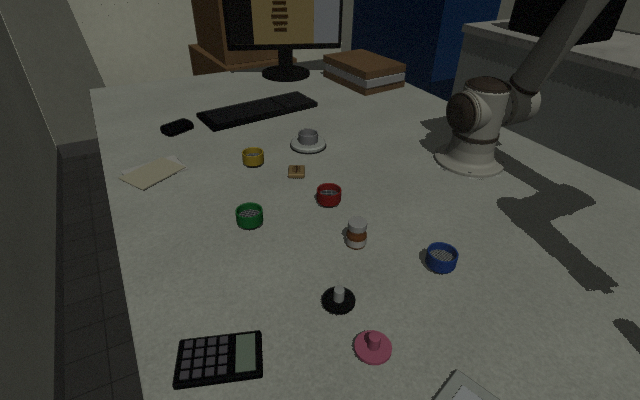

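View pics/top0.png

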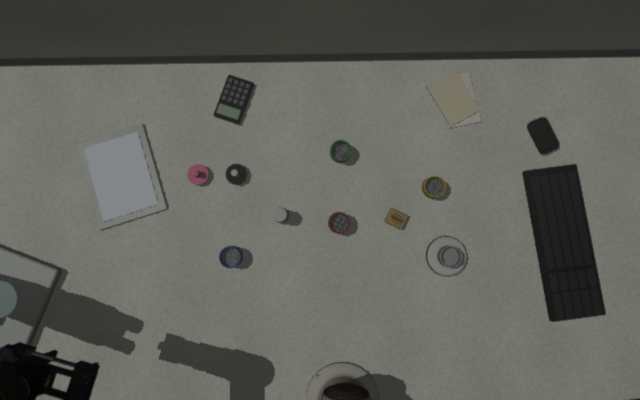

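```bash
cat >> h.py <<'E'
from scipy.optimize import minimize
S=[(0,.021),(.010,.025),(.010,.030),(.040,.030)]
SHAPE={'sieve':[S],'lid':[[(0,.021),(.01,.025),(.01,.03),(.016,.03)],[(.016,.01),(.041,.01)]],
 'pan_stand':[[(0,.0565),(.016,.0565)],[(.016,.03),(.045,.03)]],'jar':[[(0,.022),(.06,.022)]]}
def getcam(s,c):
    K=c['camera_matrix']
    if 'R' in c: return K,np.array(c['R']),np.array(c['t'])
    T=np.eye(4);T[:3,:3]=s['ee_rot'];T[:3,3]=s['tcp_pos']
    M=np.linalg.inv(T@c['T_tool_cam']); return K,M[:3,:3],M[:3,3]
def proj(cam,P):
    K,R,t=cam; q=(P@R.T+t)@K.T; return q[:,:2]/q[:,2:]
A=np.linspace(0,2*np.pi,60,endpoint=False)
SS=4
def render(cam,kind,x,y,z0=0):
    m=np.zeros((400*SS,640*SS),np.uint8)
    for part in SHAPE[kind]:
        P=np.concatenate([np.stack([x+R*np.cos(A),y+R*np.sin(A),0*A+z0+z],1) for z,R in part])
        p=proj(cam,P); h=cv2.convexHull(((p+.5)*SS).astype(np.float32))
        cv2.fillPoly(m,[np.round(h*16).astype(np.int32)],1,shift=4)
    return cv2.resize(m*255,(640,400),interpolation=cv2.INTER_AREA)/255.
def fit(cam,kind,mask,xy,z0=0):
    mk=mask.astype(float)
    def f(p):
        a=render(cam,kind,p[0],p[1],z0); return 1-np.minimum(a,mk).sum()/max(np.maximum(a,mk).sum(),1)
    xy=np.array(xy)[:2]
    o=minimize(f,xy,method='Nelder-Mead',options=dict(initial_simplex=[xy,xy+[.012,0],xy+[0,.012]],xatol=2e-4,fatol=1e-4))
    return o.x,1-o.fun
def locate(camn,name,z0=0,idx=None,guess=None,pic=None,sc=None):
    s,c=sc if sc else cap(camn,pic); cam=getcam(s,c); kind='sieve' if 'sieve' in name else name
    out=[]
    for d in r.cut_out(camn,name):
        m=d['region']
        if m.sum()<15: continue
        v,u=np.nonzero(m); K,R,t=cam
        ray=R.T@np.linalg.inv(K)@[u.mean(),v.mean(),1]; o=-R.T@t; zz=z0+.02
        g=o+ray*(zz-o[2])/ray[2]
        x,iou=fit(cam,kind,m,g,z0); hsv=np.median(c['pixels'][m],0)
        out.append((np.round(x,4).tolist(),round(iou,2),round(d['score'],2),hsv.astype(int).tolist(),[int(u.mean()),int(v.mean())],int(m.sum())))
    return out
E
python3 - <<'E'
from h import *
for cam in ['scene','top']:
    s,c=cap(cam)
    for n in ['pan_stand','sieve_blue','sieve_yellow','sieve_red','lid','sieve_green','jar']:
        for o in locate(cam,n,sc=(s,c)): print(cam,n,o)
E
```

```text
scene pan_stand ([0.3838, -0.3004], np.float64(0.95), 0.75, [74, 74, 71], [307, 141], 727)
scene sieve_blue ([0.3882, 0.2981], np.float64(0.95), 0.6, [23, 35, 61], [441, 257], 829)
scene sieve_yellow ([0.5743, -0.2667], np.float64(0.93), 0.91, [77, 66, 22], [252, 156], 374)
scene sieve_red ([0.4785, 0.0007], np.float64(0.96), 0.74, [61, 21, 18], [328, 194], 526)
scene lid ([0.6207, 0.3961], np.float64(0.96), 0.94, [102, 56, 68], [372, 346], 1033)
scene lid ([0.6202, 0.2877], np.float64(0.96), 0.75, [14, 14, 14], [337, 299], 797)
scene sieve_green ([0.6784, -0.0091], np.float64(0.95), 0.97, [18, 52, 25], [249, 214], 648)
scene sieve_green ([0.3872, 0.2985], np.float64(0.86), 0.2, [23, 34, 61], [441, 257], 743)
top pan_stand ([0.3815, -0.2921], np.float64(0.94), 0.79, [93, 93, 93], [446, 256], 1313)
top sieve_blue ([0.3872, 0.3026], np.float64(0.96), 0.98, [56, 62, 69], [230, 256], 433)
top sieve_yellow ([0.5728, -0.2579], np.float64(0.96), 0.95, [70, 69, 54], [433, 186], 443)
top sieve_yellow ([0.6158, 0.2888], np.float64(0.89), 0.55, [38, 39, 37], [236, 173], 380)
top sieve_red ([0.476, 0.0051], np.float64(0.94), 0.54, [63, 56, 55], [338, 222], 408)
top lid ([0.6171, 0.3991], np.float64(0.95), 0.9, [122, 73, 87], [198, 174], 377)
top lid ([0.6177, 0.2936], np.float64(0.95), 0.57, [38, 39, 37], [235, 173], 360)
top sieve_green ([0.6775, -0.0031], np.float64(0.82), 0.81, [56, 62, 57], [340, 151], 335)
top jar ([0.4986, 0.1641], np.float64(0.86), 0.5, [113, 113, 110], [280, 214], 212)
```

```bash
cat >> h.py <<'E'
def delta(x,y,z,yaw=0.):
    """deltas in play_rows units to target tcp; yaw = angle of tool x axis in world deg, tool down"""
    s=r.sense(); R=s['ee_rot']; from scipy.spatial.transform import Rotation as Ro
    d=R.T@(np.array([x,y,z])-s['tcp_pos'])/.025
    a=np.radians(yaw); G=np.array([[np.cos(a),np.sin(a),0],[np.sin(a),-np.cos(a),0],[0,0,-1]])
    w=Ro.from_matrix(R.T@G).as_rotvec(degrees=True)/5
    print('tcp',np.round(s['tcp_pos'],4),'delta',np.round(d,2),'rot',np.round(w,2),'F',np.round(s['wrist_force'],1),'g',round(s['gripper_width']*87,1),'t',round(s['time_s'],1))
E
python3 -c "
from h import *
delta(.388,.301,.16,0)"
```

```text
tcp [0.1737 0.6003 0.2226] delta [11.56  9.12  2.5 ] rot [-0.    0.   -3.23] F [0.2 0.3 0. ] g 86.9 t 2.1
```

Emit:
{"op": "play_rows", "data": {"deltas": [[1.2,0.9,0,0,0,-0.4,87],[2.5,2,0.2,0,0,-1,87],[4,3.2,0.6,0,0,-1.6,87],[5.5,4.4,1,0,0,-2.2,87],[7,5.6,1.4,0,0,-2.7,87],[8.5,6.8,1.8,0,0,-3.2,87],[10,8,2.2,0,0,-3.2,87],[11,8.7,2.5,0,0,-3.2,87],[11.56,9.12,2.5,0,0,-3.23,87],[11.56,9.12,2.5,0,0,-3.23,87],[11.56,9.12,2.5,0,0,-3.23,87],[11.56,9.12,2.5,0,0,-3.23,87]]}}

```text
time_s: 3.35
tcp_pos: [0.3878, 0.3018, 0.1603]
ee_rot: [[1.0, 0.001, 0.0], [0.001, -1.0, 0.001], [0.0, -0.001, -1.0]]
wrist_force: [-0.8, -0.1, 1.2]
gripper_width: 1.002
```

```bash
python3 -c "
from h import *
delta(.388,.301,.16,0)
print(locate('wrist','sieve_blue',pic='w1'))
"
```

```text
tcp [0.3878 0.3018 0.1603] delta [0.01 0.03 0.01] rot [-0.01 -0.    0.01] F [-0.8 -0.1  1.2] g 87.2 t 3.4
[([0.3898, 0.3009], np.float64(0.95), 0.73, [55, 60, 78], [324, 183], 2974)]
```

View pics/w1.png

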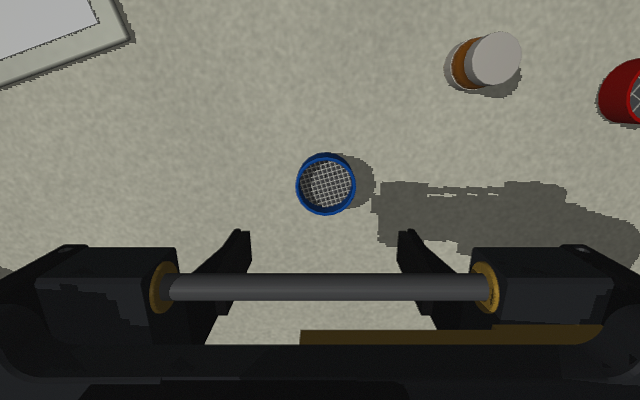

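Blue sieve at pixel (326,184), jar at (483,60), red at (625,92): choices are unambiguous (pink lid at scene (373,347) vs black (338,300)). Descend on blue.

Emit:
{"op": "play_rows", "data": {"deltas": [[0.05,0.03,1,0,0,0,87],[0.05,0.03,2,0,0,0,87],[0.05,0.03,3,0,0,0,87],[0.05,0.03,4,0,0,0,87],[0.05,0.03,5,0,0,0,87],[0.05,0.03,5.5,0,0,0,87],[0.05,0.03,5.76,0,0,0,87],[0.05,0.03,5.76,0,0,0,87],[0.05,0.03,5.76,0,0,0,87]]}}

```text
time_s: 4.35
tcp_pos: [0.3894, 0.301, 0.0166]
ee_rot: [[1.0, 0.001, 0.001], [0.001, -1.0, 0.001], [0.001, -0.001, -1.0]]
wrist_force: [0.0, 0.2, 0.4]
gripper_width: 0.998
```

Emit:
{"op": "play_rows", "data": {"deltas": [[0,0,0,0,0,0,70],[0,0,0,0,0,0,62],[0,0,0,0,0,0,50],[0,0,0,0,0,0,50],[0,0,0,0,0,0,50],[0,0,0,0,0,0,50],[0,0,0,0,0,0,50]]}}

```text
time_s: 5.05
tcp_pos: [0.3893, 0.3003, 0.0163]
ee_rot: [[1.0, 0.0, 0.0], [0.0, -1.0, 0.0], [0.0, -0.0, -1.0]]
wrist_force: [-0.5, -1.0, 2.6]
gripper_width: 0.664
```

Emit:
{"op": "play_rows", "data": {"deltas": [[0,0,-0.3,0,0,0,50],[0,0,-1,0,0,0,50],[0,0,-2,0,0,0,50],[0,0,-3,0,0,0,50],[0,0,-4,0,0,0,50],[0,0,-5,0,0,0,50],[0,0,-6,0,0,0,50],[0,0,-7,0,0,0,50],[0,0,-7,0,0,0,50],[0,0,-7,0,0,0,50]]}}

```text
time_s: 6.05
tcp_pos: [0.3888, 0.3, 0.191]
ee_rot: [[1.0, -0.0, -0.0], [-0.0, -1.0, 0.001], [-0.0, -0.001, -1.0]]
wrist_force: [0.7, -0.3, -1.5]
gripper_width: 0.673
```

```bash
python3 -c "
from h import *
delta(.45,0.0,.2,0)
delta(.383,-.296,.2,0)
print(r.sense()['joints'].round(0))
cap('wrist','w2')
"
```

```text
tcp [0.3888 0.3    0.191 ] delta [ 2.45 12.   -0.37] rot [-0.01  0.01 -0.  ] F [ 0.7 -0.3 -1.5] g 58.6 t 6.0
tcp [0.3888 0.3    0.191 ] delta [-0.22 23.84 -0.38] rot [-0.01  0.01 -0.  ] F [ 0.7 -0.3 -1.5] g 58.6 t 6.0
[ 57.  11. -21.  -0. -59.  33.]
```

View pics/w2.png

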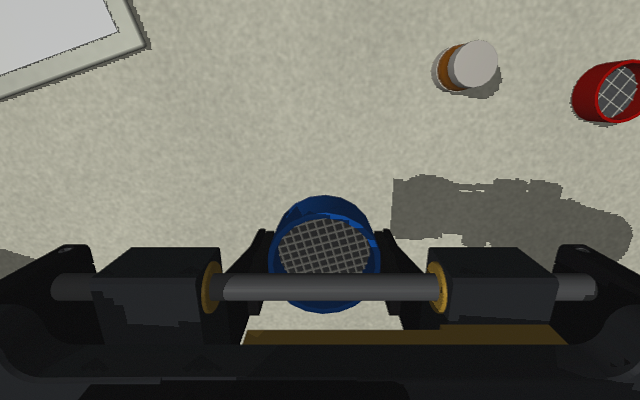

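Emit:
{"op": "play_rows", "data": {"deltas": [[0.2,0.5,-0.2,0,0,0,50],[0.5,1.4,-0.5,0,0,0,50],[0.8,2.5,-0.7,0,0,0,50],[1.1,3.7,-0.7,0,0,0,50],[1.4,4.9,-0.7,0,0,0,50],[1.7,6.1,-0.7,0,0,0,50],[2,7.3,-0.7,0,0,0,50],[2.2,8.5,-0.7,0,0,0,50],[2.4,9.7,-0.7,0,0,0,50],[2.5,10.9,-0.7,0,0,0,50],[2.5,12,-0.7,0,0,0,50]]}}

```text
time_s: 7.2
tcp_pos: [0.451, -0.0019, 0.2076]
ee_rot: [[1.0, -0.001, -0.002], [-0.001, -1.0, -0.001], [-0.002, 0.001, -1.0]]
wrist_force: [-0.1, 0.1, -0.5]
gripper_width: 0.671
```

Emit:
{"op": "play_rows", "data": {"deltas": [[0,1.2,0,0,0,0,50],[-0.3,2.4,0,0,0,0,50],[-0.7,3.6,0,0,0,0,50],[-1.2,4.8,0,0,0,0,50],[-1.8,6,0,0,0,0,50],[-2.4,7.2,0,0,0,0,50],[-3.1,8.4,0,0,0,0,50],[-3.8,9.6,0,0,0,0,50],[-4.4,10.8,0,0,0,0,50],[-4.8,11.6,0,0,0,0,50],[-4.8,11.84,0,0,0,0,50],[-4.8,11.84,0,0,0,0,50]]}}

```text
time_s: 8.4
tcp_pos: [0.3311, -0.2964, 0.2078]
ee_rot: [[1.0, -0.002, -0.002], [-0.002, -1.0, 0.001], [-0.002, -0.001, -1.0]]
wrist_force: [1.1, -0.2, -0.2]
gripper_width: 0.67
```

Emit:
{"op": "play_rows", "data": {"deltas": [[0,0,0,0,0,0,50],[0,0,0,0,0,0,50]]}}

```text
time_s: 8.6
tcp_pos: [0.332, -0.2951, 0.2084]
ee_rot: [[1.0, 0.001, -0.0], [0.001, -1.0, 0.0], [-0.0, -0.0, -1.0]]
wrist_force: [-0.8, 0.4, -0.9]
gripper_width: 0.67
```

```bash
python3 -c "
from h import *
print(locate('wrist','pan_stand',pic='w3'))
delta(.383,-.296,.2,0)
"
```

```text
[([0.3825, -0.2955], np.float64(0.93), 0.67, [154, 152, 146], [324, 125], 7209)]
tcp [ 0.3321 -0.2951  0.2085] delta [2.04 0.04 0.34] rot [-0.    0.    0.02] F [ 0.2 -0.1 -1.2] g 58.3 t 8.7
```

View pics/w3.png

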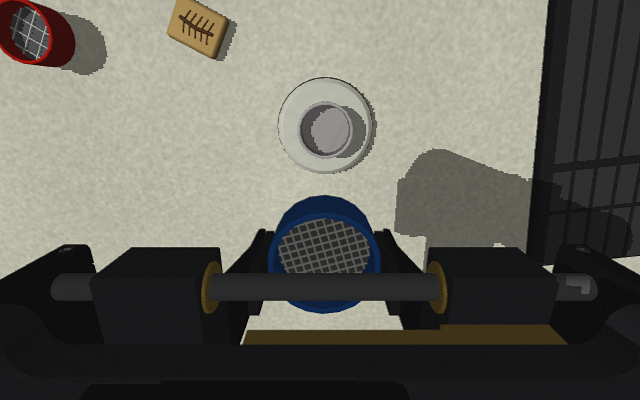

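Emit:
{"op": "play_rows", "data": {"deltas": [[0.5,0,0.3,0,0,0,50],[1.2,0.02,0.9,0,0,0,50],[1.8,0.03,1.7,0,0,0,50],[2,0.04,2.5,0,0,0,50],[2,0.04,3.3,0,0,0,50],[2,0.04,4,0,0,0,50],[2,0.04,4.3,0,0,0,50],[2,0.04,4.3,0,0,0,50],[2,0.04,4.3,0,0,0,50]]}}

```text
time_s: 9.6
tcp_pos: [0.3826, -0.2969, 0.1015]
ee_rot: [[1.0, 0.001, 0.001], [0.001, -1.0, -0.001], [0.001, 0.001, -1.0]]
wrist_force: [0.5, 0.5, -0.9]
gripper_width: 0.673
```

```bash
python3 -c "
from h import *
delta(.382,-.2957,.051,0)
"
```

```text
tcp [ 0.3826 -0.2969  0.1015] delta [-0.03 -0.05  2.02] rot [ 0.01 -0.01  0.01] F [ 0.5  0.5 -0.9] g 58.5 t 9.6
```

Emit:
{"op": "play_rows", "data": {"deltas": [[-0.02,-0.03,0.4,0,0,0,50],[-0.02,-0.03,0.8,0,0,0,50],[-0.02,-0.03,1.2,0,0,0,50],[-0.02,-0.03,1.5,0,0,0,50],[-0.02,-0.03,1.7,0,0,0,50],[-0.02,-0.03,1.85,0,0,0,50],[-0.02,-0.03,1.93,0,0,0,50],[-0.02,-0.03,1.97,0,0,0,50],[-0.02,-0.03,1.97,0,0,0,50],[-0.02,-0.03,1.97,0,0,0,50]]}}

```text
time_s: 10.6
tcp_pos: [0.3815, -0.2961, 0.052]
ee_rot: [[1.0, 0.0, 0.001], [0.0, -1.0, -0.0], [0.001, 0.0, -1.0]]
wrist_force: [0.2, 0.5, -0.6]
gripper_width: 0.669
```

```bash
python3 -c "
from h import *
delta(.382,-.2957,.051,0)
"
```

```text
tcp [ 0.3815 -0.2961  0.052 ] delta [ 0.02 -0.02  0.04] rot [ 0.   -0.01  0.  ] F [ 0.2  0.5 -0.6] g 58.2 t 10.6
```

Free at z = 0.052, 0.7 mm above seat. Release slowly and rise.

Emit:
{"op": "play_rows", "data": {"deltas": [[0,0,0.03,0,0,0,50],[0,0,0.03,0,0,0,62],[0,0,0.03,0,0,0,70],[0,0,0.03,0,0,0,80],[0,0,0.03,0,0,0,87],[0,0,0.03,0,0,0,87],[0,0,-0.4,0,0,0,87],[0,0,-1.2,0,0,0,87],[0,0,-2.4,0,0,0,87],[0,0,-3.6,0,0,0,87],[0,0,-4.8,0,0,0,87],[0,0,-5.4,0,0,0,87]]}}

```text
time_s: 11.8
tcp_pos: [0.3824, -0.2967, 0.1906]
ee_rot: [[1.0, 0.001, 0.005], [0.001, -1.0, -0.003], [0.005, 0.003, -1.0]]
wrist_force: [0.1, -0.9, -0.4]
gripper_width: 1.001
```

Emit:
{"op": "play_rows", "data": {"deltas": [[0,0,0,0,0,0,87],[0,0,0,0,0,0,87]]}}

```text
time_s: 12.0
tcp_pos: [0.3809, -0.2958, 0.1869]
ee_rot: [[1.0, -0.0, 0.0], [-0.0, -1.0, 0.0], [0.0, -0.0, -1.0]]
wrist_force: [-0.4, -0.5, -0.5]
gripper_width: 1.001
```

```bash
python3 -c "
from h import *
print(locate('wrist','sieve_blue',z0=.035,pic='w4'))
delta(.574,-.262,.16,0)
"
```

```text
[([0.3823, -0.2956], np.float64(0.93), 0.6, [61, 65, 84], [323, 186], 3089)]
tcp [ 0.3805 -0.2957  0.1858] delta [ 7.74 -1.35  1.02] rot [-0.01  0.02 -0.  ] F [-0.3  0.6  0. ] g 86.9 t 12.1
```

View pics/w4.png

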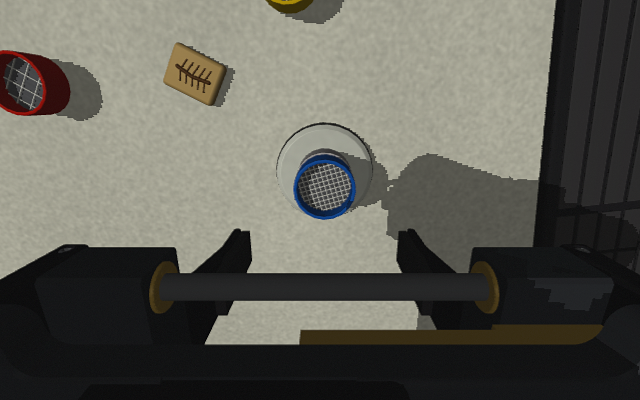

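Blue is nested level in the pan (pixel 325,187). On to yellow.

Emit:
{"op": "play_rows", "data": {"deltas": [[0.7,-0.1,0,0,0,0,87],[1.8,-0.3,0,0,0,0,87],[3.2,-0.6,0.2,0,0,0,87],[4.6,-0.9,0.5,0,0,0,87],[6,-1.1,0.8,0,0,0,87],[7.2,-1.3,1,0,0,0,87],[7.74,-1.35,1.02,0,0,0,87],[7.74,-1.35,1.02,0,0,0,87],[7.74,-1.35,1.02,0,0,0,87]]}}

```text
time_s: 13.0
tcp_pos: [0.5745, -0.2619, 0.16]
ee_rot: [[1.0, 0.0, -0.002], [0.0, -1.0, 0.001], [-0.002, -0.001, -1.0]]
wrist_force: [-0.9, 0.0, 0.2]
gripper_width: 1.001
```

```bash
python3 -c "
from h import *
o=locate('wrist','sieve_yellow',pic='w5')
print(o); p=o[0][0]
delta(p[0]-.0005,p[1],.016,0)
"
```

```text
[([0.5755, -0.2616], np.float64(0.97), 0.75, [79, 72, 58], [323, 184], 3030)]
tcp [ 0.574  -0.2623  0.161 ] delta [ 0.05 -0.03  5.8 ] rot [-0.    0.01 -0.  ] F [-0.5  0.4  0.2] g 86.9 t 13.1
```

View pics/w5.png

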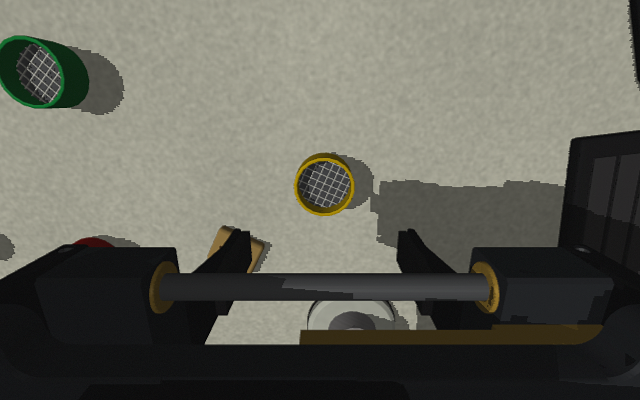

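```bash
python3 -c "
from h import *
s,c=cap('scene'); cv2.imwrite('pics/s2.png',cv2.resize(c['pixels'][100:230,200:400,::-1],None,fx=4,fy=4,interpolation=cv2.INTER_CUBIC))
print(locate('scene','sieve_blue',z0=.035,sc=(s,c)))
"
```

```text
[([0.3798, -0.3038], np.float64(0.9), 0.67, [18, 32, 62], [307, 127], 304)]
```

View pics/s2.png

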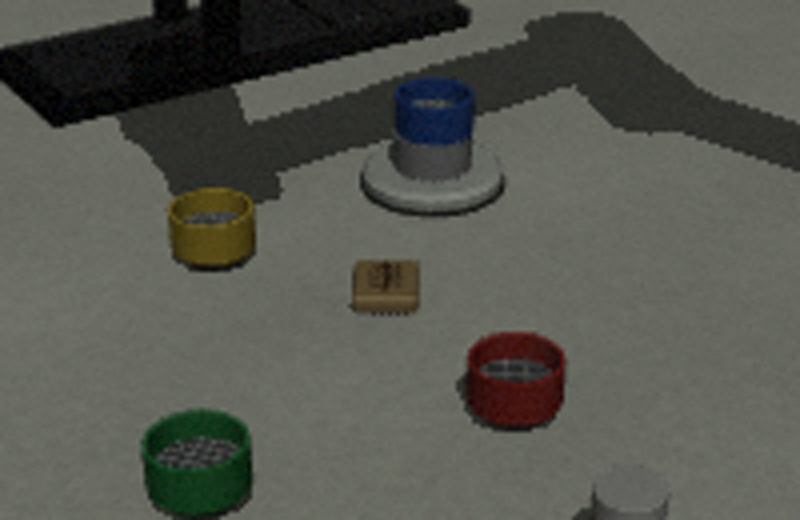

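Blue is seated flush on the pan. Grip yellow.

Emit:
{"op": "play_rows", "data": {"deltas": [[0.05,-0.03,1,0,0,0,87],[0.05,-0.03,2,0,0,0,87],[0.05,-0.03,3,0,0,0,87],[0.05,-0.03,4,0,0,0,87],[0.05,-0.03,5,0,0,0,87],[0.05,-0.03,5.5,0,0,0,87],[0.05,-0.03,5.77,0,0,0,87],[0.05,-0.03,5.77,0,0,0,87],[0.05,-0.03,5.77,0,0,0,87]]}}

```text
time_s: 14.1
tcp_pos: [0.5768, -0.2618, 0.0183]
ee_rot: [[1.0, 0.0, 0.002], [0.0, -1.0, -0.001], [0.002, 0.001, -1.0]]
wrist_force: [0.4, -0.1, 0.2]
gripper_width: 1.001
```

Emit:
{"op": "play_rows", "data": {"deltas": [[0,0,0,0,0,0,70],[0,0,0,0,0,0,62],[0,0,0,0,0,0,50],[0,0,0,0,0,0,50],[0,0,0,0,0,0,50],[0,0,0,0,0,0,50],[0,0,0,0,0,0,50]]}}

```text
time_s: 14.8
tcp_pos: [0.5762, -0.2616, 0.0173]
ee_rot: [[1.0, 0.0, 0.0], [0.0, -1.0, -0.0], [0.0, 0.0, -1.0]]
wrist_force: [0.4, -0.7, 1.5]
gripper_width: 0.678
```

Emit:
{"op": "play_rows", "data": {"deltas": [[0,0,-0.3,0,0,0,50],[0,0,-1,0,0,0,50],[0,0,-2,0,0,0,50],[0,0,-3,0,0,0,50],[0,0,-4,0,0,0,50],[0,0,-5,0,0,0,50],[0,0,-6,0,0,0,50],[0,0,-7,0,0,0,50],[0,0,-7.6,0,0,0,50],[0,0,-7.6,0,0,0,50]]}}

```text
time_s: 15.8
tcp_pos: [0.5771, -0.2618, 0.2099]
ee_rot: [[1.0, 0.0, 0.005], [0.0, -1.0, -0.001], [0.005, 0.001, -1.0]]
wrist_force: [0.1, 0.1, -0.1]
gripper_width: 0.678
```

```bash
python3 -c "
from h import *
delta(.33,-.296,.21,0)
cap('wrist','w6')
"
```

```text
tcp [ 0.5771 -0.2618  0.2099] delta [-9.88  1.36 -0.05] rot [ 0.02 -0.06  0.  ] F [ 0.1  0.1 -0.1] g 59.0 t 15.8
```

View pics/w6.png

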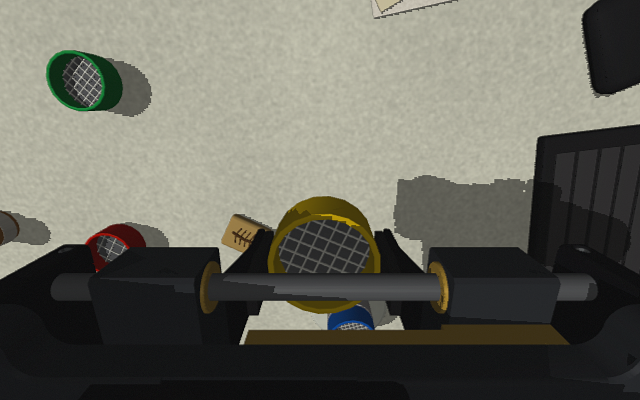

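Emit:
{"op": "play_rows", "data": {"deltas": [[-0.4,0.1,0,0,0,0,50],[-1.2,0.2,0,0,0,0,50],[-2.4,0.4,0,0,0,0,50],[-3.6,0.6,0,0,0,0,50],[-4.8,0.8,0,0,0,0,50],[-6,1,0,0,0,0,50],[-7,1.2,0.2,0,0,0,50],[-7.6,1.37,0.8,0,0,0,50],[-7.76,1.37,1.6,0,0,0,50],[-7.76,1.37,2.4,0,0,0,50],[-7.76,1.37,2.8,0,0,0,50],[-7.76,1.37,2.8,0,0,0,50]]}}

```text
time_s: 17.05
tcp_pos: [0.3801, -0.2952, 0.135]
ee_rot: [[1.0, -0.0, -0.005], [-0.0, -1.0, 0.002], [-0.005, -0.002, -1.0]]
wrist_force: [-0.2, 0.2, -1.4]
gripper_width: 0.677
```

Emit:
{"op": "play_rows", "data": {"deltas": [[0,0,0,0,0,0,50],[0,0,0,0,0,0,50]]}}

```text
time_s: 17.25
tcp_pos: [0.3827, -0.296, 0.1378]
ee_rot: [[1.0, 0.0, 0.001], [0.0, -1.0, -0.001], [0.001, 0.001, -1.0]]
wrist_force: [-0.7, -0.4, -1.5]
gripper_width: 0.675
```

```bash
python3 -c "
from h import *
delta(.383,-.296,.0828,0)
cap('wrist','w7')
"
```

```text
tcp [ 0.3827 -0.296   0.1378] delta [ 0.01 -0.    2.2 ] rot [ 0.01 -0.02  0.01] F [-0.7 -0.4 -1.5] g 58.7 t 17.2
```

View pics/w7.png

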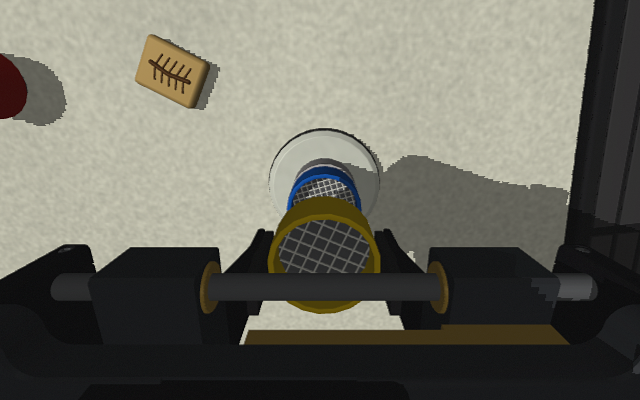

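Yellow (324,255) lined up laterally over blue (324,190). Descend.

Emit:
{"op": "play_rows", "data": {"deltas": [[0.01,0,0.4,0,0,0,50],[0.01,0,0.9,0,0,0,50],[0.01,0,1.3,0,0,0,50],[0.01,0,1.6,0,0,0,50],[0.01,0,1.85,0,0,0,50],[0.01,0,2,0,0,0,50],[0.01,0,2.1,0,0,0,50],[0.01,0,2.17,0,0,0,50],[0.01,0,2.17,0,0,0,50],[0.01,0,2.17,0,0,0,50]]}}

```text
time_s: 18.3
tcp_pos: [0.3825, -0.2959, 0.083]
ee_rot: [[1.0, 0.0, 0.001], [0.0, -1.0, -0.0], [0.001, 0.0, -1.0]]
wrist_force: [0.1, 0.6, -2.0]
gripper_width: 0.676
```

```bash
python3 -c "
from h import *
delta(.383,-.296,.0828,0)
"
```

```text
tcp [ 0.3825 -0.2959  0.083 ] delta [0.02 0.01 0.01] rot [ 0.   -0.01  0.  ] F [ 0.1  0.6 -2. ] g 58.8 t 18.3
```

Emit:
{"op": "play_rows", "data": {"deltas": [[0,0,0.03,0,0,0,50],[0,0,0.03,0,0,0,62],[0,0,0.03,0,0,0,70],[0,0,0.03,0,0,0,80],[0,0,0.03,0,0,0,87],[0,0,0.03,0,0,0,87],[0,0,-0.4,0,0,0,87],[0,0,-1.2,0,0,0,87],[0,0,-2.4,0,0,0,87],[0,0,-3.6,0,0,0,87],[0,0,-4.8,0,0,0,87],[0,0,-5.2,0,0,0,87]]}}

```text
time_s: 19.5
tcp_pos: [0.3838, -0.2967, 0.217]
ee_rot: [[1.0, 0.001, 0.007], [0.001, -1.0, -0.003], [0.007, 0.003, -1.0]]
wrist_force: [-0.7, -0.2, 0.4]
gripper_width: 1.0
```

Emit:
{"op": "play_rows", "data": {"deltas": [[0,0,0,0,0,0,87],[0,0,0,0,0,0,87],[0,0,0,0,0,0,87]]}}

```text
time_s: 19.8
tcp_pos: [0.3814, -0.2953, 0.2113]
ee_rot: [[1.0, -0.0, -0.003], [-0.0, -1.0, 0.001], [-0.003, -0.001, -1.0]]
wrist_force: [-0.1, -0.6, -0.4]
gripper_width: 0.999
```

```bash
python3 -c "
from h import *
print(locate('wrist','sieve_yellow',z0=.065,pic='w8'))
delta(.477,.003,.16,0)
s,c=cap('scene'); cv2.imwrite('pics/s3.png',cv2.resize(c['pixels'][80:210,200:400,::-1],None,fx=4,fy=4,interpolation=cv2.INTER_CUBIC))
"
```

```text
[([0.3822, -0.2954], np.float64(0.94), 0.69, [80, 73, 61], [324, 188], 3243)]
tcp [ 0.3816 -0.2955  0.2115] delta [  3.82 -11.94   2.06] rot [-0.01  0.03 -0.  ] F [-0.5  0.3 -0.2] g 87.2 t 19.9
```

View pics/s3.png

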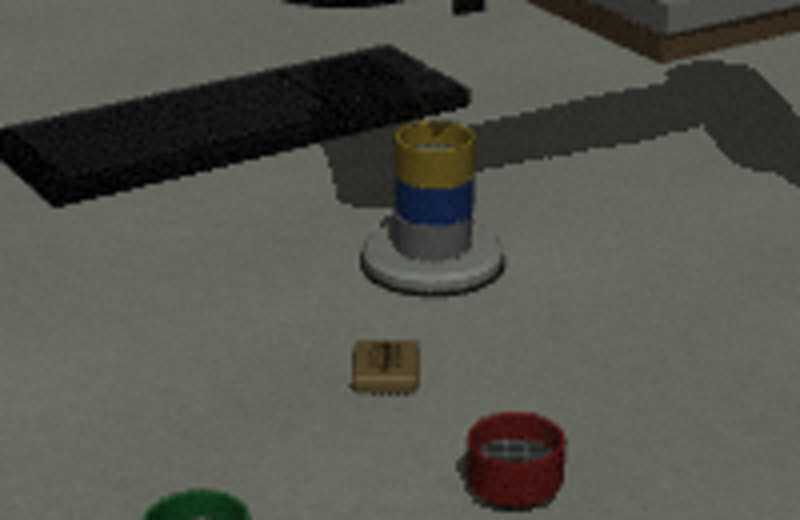

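View pics/w8.png

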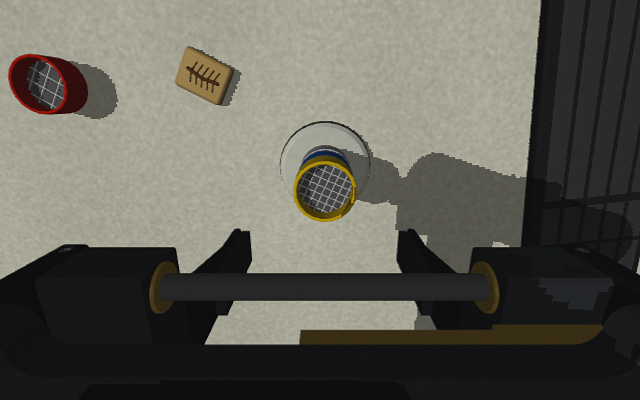

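Yellow nested square on blue. Now red.

Emit:
{"op": "play_rows", "data": {"deltas": [[0.3,-0.7,0,0,0,0,87],[0.7,-1.9,0,0,0,0,87],[1.1,-3.3,0,0,0,0,87],[1.6,-4.7,0.2,0,0,0,87],[2.1,-6.1,0.4,0,0,0,87],[2.5,-7.5,0.8,0,0,0,87],[2.9,-8.9,1.2,0,0,0,87],[3.4,-10.3,1.7,0,0,0,87],[3.7,-11.5,2,0,0,0,87],[3.82,-11.94,2.06,0,0,0,87],[3.82,-11.94,2.06,0,0,0,87],[3.82,-11.94,2.06,0,0,0,87]]}}

```text
time_s: 21.15
tcp_pos: [0.4775, 0.0022, 0.1612]
ee_rot: [[1.0, -0.0, -0.001], [-0.0, -1.0, -0.0], [-0.001, 0.0, -1.0]]
wrist_force: [-0.9, 0.2, -0.5]
gripper_width: 1.004
```

```bash
python3 -c "
from h import *
o=locate('wrist','sieve_red',pic='w9')
print(o); p=o[0][0]
delta(p[0]-.0005,p[1],.016,0)
"
```

```text
[([0.4786, 0.0037], np.float64(0.93), 0.96, [65, 56, 56], [322, 184], 2904)]
tcp [0.4775 0.0017 0.1615] delta [ 0.02 -0.08  5.82] rot [ 0.   -0.   -0.01] F [-0.4  0.4  0.2] g 86.7 t 21.2
```

View pics/w9.png

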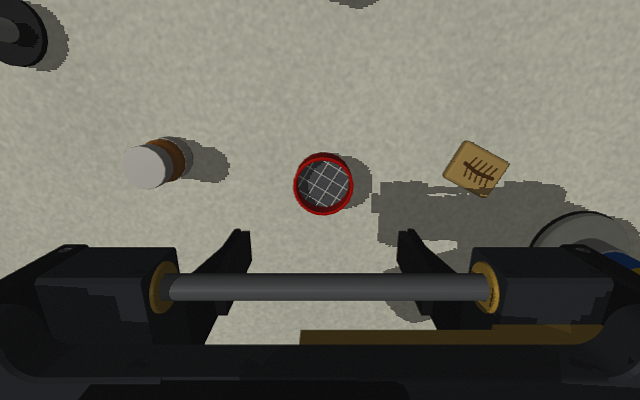

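Red at (323,184), clear of jar and fossil. Descend and grip.

Emit:
{"op": "play_rows", "data": {"deltas": [[0.03,-0.06,1,0,0,0,87],[0.03,-0.06,2,0,0,0,87],[0.03,-0.06,3,0,0,0,87],[0.03,-0.06,4,0,0,0,87],[0.03,-0.06,5,0,0,0,87],[0.03,-0.06,5.5,0,0,0,87],[0.03,-0.06,5.78,0,0,0,87],[0.03,-0.06,5.78,0,0,0,87],[0.03,-0.06,5.78,0,0,0,87]]}}

```text
time_s: 22.15
tcp_pos: [0.4791, 0.004, 0.0175]
ee_rot: [[1.0, -0.0, 0.001], [-0.0, -1.0, 0.0], [0.001, -0.0, -1.0]]
wrist_force: [0.4, -0.4, 0.1]
gripper_width: 0.998
```

Emit:
{"op": "play_rows", "data": {"deltas": [[0,0,0,0,0,0,70],[0,0,0,0,0,0,62],[0,0,0,0,0,0,50],[0,0,0,0,0,0,50],[0,0,0,0,0,0,50],[0,0,0,0,0,0,50],[0,0,0,0,0,0,50]]}}

```text
time_s: 22.85
tcp_pos: [0.4786, 0.0042, 0.0171]
ee_rot: [[1.0, 0.0, 0.0], [0.0, -1.0, -0.0], [0.0, 0.0, -1.0]]
wrist_force: [-0.7, 0.4, 3.5]
gripper_width: 0.683
```

Emit:
{"op": "play_rows", "data": {"deltas": [[0,0,-0.3,0,0,0,50],[0,0,-1,0,0,0,50],[0,0,-2,0,0,0,50],[0,0,-3,0,0,0,50],[0,0,-4,0,0,0,50],[0,0,-5,0,0,0,50],[0,0,-6,0,0,0,50],[0,0,-7,0,0,0,50],[0,0,-8,0,0,0,50],[0,0,-8.6,0,0,0,50],[0,0,-8.6,0,0,0,50]]}}

```text
time_s: 23.95
tcp_pos: [0.4795, 0.0045, 0.2341]
ee_rot: [[1.0, 0.0, 0.005], [0.0, -1.0, 0.002], [0.005, -0.002, -1.0]]
wrist_force: [0.6, 0.1, -1.2]
gripper_width: 0.69
```

```bash
python3 -c "
from h import *
delta(.3825,-.2957,.23,0)
cap('wrist','w10')
"
```

```text
tcp [0.4795 0.0045 0.2341] delta [-3.89 12.01  0.13] rot [-0.02 -0.06  0.  ] F [ 0.6  0.1 -1.2] g 60.0 t 23.9
```

View pics/w10.png

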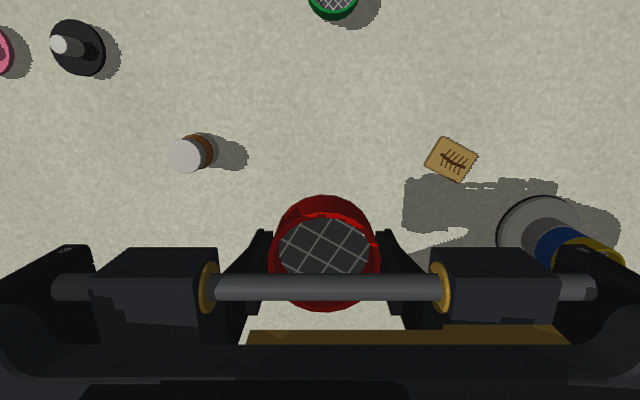

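Emit:
{"op": "play_rows", "data": {"deltas": [[-0.1,0.4,0,0,0,0,50],[-0.4,1.3,0,0,0,0,50],[-0.8,2.5,0,0,0,0,50],[-1.2,3.7,0,0,0,0,50],[-1.6,4.9,0,0,0,0,50],[-2,6.1,0,0,0,0,50],[-2.4,7.3,0,0,0,0,50],[-2.8,8.5,0,0,0,0,50],[-3.1,9.7,0,0,0,0,50],[-3.5,10.8,0,0,0,0,50],[-3.8,11.7,0.2,0,0,0,50],[-3.89,12.01,0.6,0,0,0,50]]}}

```text
time_s: 25.2
tcp_pos: [0.3798, -0.2978, 0.2156]
ee_rot: [[1.0, -0.003, -0.001], [-0.003, -1.0, 0.0], [-0.001, -0.0, -1.0]]
wrist_force: [-0.1, 0.4, -0.6]
gripper_width: 0.689
```

Emit:
{"op": "play_rows", "data": {"deltas": [[0,0,0.6,0,0,0,50],[0,0,1.4,0,0,0,50],[0,0,2,0,0,0,50],[0,0,2.2,0,0,0,50],[0,0,2.2,0,0,0,50],[0,0,2.2,0,0,0,50]]}}

```text
time_s: 25.8
tcp_pos: [0.3816, -0.2961, 0.162]
ee_rot: [[1.0, 0.001, 0.0], [0.001, -1.0, -0.0], [0.0, 0.0, -1.0]]
wrist_force: [-0.0, 0.7, -0.7]
gripper_width: 0.686
```

```bash
python3 -c "
from h import *
delta(.3822,-.2957,.1126,0)
cap('wrist','w11')
"
```

```text
tcp [ 0.3816 -0.2961  0.162 ] delta [ 0.03 -0.02  1.98] rot [ 0.   -0.    0.01] F [-0.   0.7 -0.7] g 59.7 t 25.8
```

View pics/w11.png

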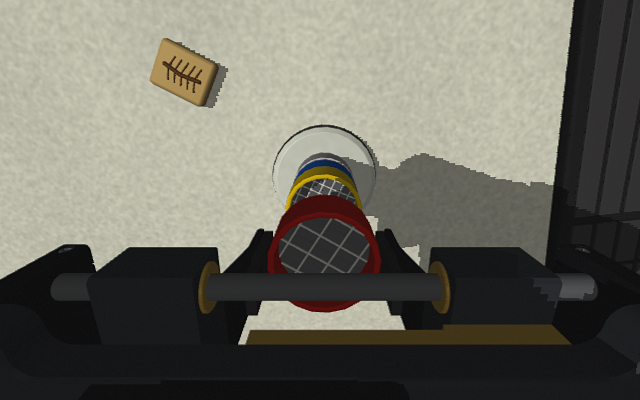

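Red (324,255) is in line above yellow (324,190). Descend.

Emit:
{"op": "play_rows", "data": {"deltas": [[0.03,-0.01,0.4,0,0,0,50],[0.03,-0.01,0.8,0,0,0,50],[0.03,-0.01,1.2,0,0,0,50],[0.03,-0.01,1.5,0,0,0,50],[0.03,-0.01,1.7,0,0,0,50],[0.03,-0.01,1.83,0,0,0,50],[0.03,-0.01,1.92,0,0,0,50],[0.03,-0.01,1.96,0,0,0,50],[0.03,-0.01,1.96,0,0,0,50],[0.03,-0.01,1.96,0,0,0,50]]}}

```text
time_s: 26.85
tcp_pos: [0.3822, -0.2959, 0.1131]
ee_rot: [[1.0, 0.0, 0.001], [0.0, -1.0, -0.0], [0.001, 0.0, -1.0]]
wrist_force: [-0.4, -0.3, -1.0]
gripper_width: 0.689
```

```bash
python3 -c "
from h import *
delta(.3822,-.2957,.1126,0)
"
```

```text
tcp [ 0.3822 -0.2959  0.1131] delta [ 0.   -0.01  0.02] rot [ 0.   -0.01  0.  ] F [-0.4 -0.3 -1. ] g 59.9 t 26.9
```

Emit:
{"op": "play_rows", "data": {"deltas": [[0,0,0.03,0,0,0,50],[0,0,0.03,0,0,0,62],[0,0,0.03,0,0,0,70],[0,0,0.03,0,0,0,80],[0,0,0.03,0,0,0,87],[0,0,0.03,0,0,0,87],[0,0,-0.4,0,0,0,87],[0,0,-1.2,0,0,0,87],[0,0,-2.4,0,0,0,87],[0,0,-3.6,0,0,0,87],[0,0,-4.8,0,0,0,87],[0,0,-5.2,0,0,0,87]]}}

```text
time_s: 28.05
tcp_pos: [0.3835, -0.2967, 0.2471]
ee_rot: [[1.0, 0.001, 0.007], [0.001, -1.0, -0.003], [0.007, 0.003, -1.0]]
wrist_force: [1.1, -0.9, 0.3]
gripper_width: 0.995
```

Emit:
{"op": "play_rows", "data": {"deltas": [[0,0,0,0,0,0,87],[0,0,0,0,0,0,87],[0,0,0,0,0,0,87]]}}

```text
time_s: 28.35
tcp_pos: [0.3812, -0.2953, 0.2412]
ee_rot: [[1.0, -0.0, -0.003], [-0.0, -1.0, 0.001], [-0.003, -0.001, -1.0]]
wrist_force: [-0.6, 1.1, -0.1]
gripper_width: 0.996
```

```bash
python3 -c "
from h import *
print(locate('wrist','sieve_red',z0=.095,pic='w12'))
delta(.619,.291,.18,0)
s,c=cap('scene'); cv2.imwrite('pics/s4.png',cv2.resize(c['pixels'][80:210,200:400,::-1],None,fx=4,fy=4,interpolation=cv2.INTER_CUBIC))
"
```

```text
[([0.3825, -0.2952], np.float64(0.95), 0.7, [71, 61, 60], [323, 187], 3257)]
tcp [ 0.3814 -0.2955  0.2415] delta [  9.51 -23.46   2.46] rot [-0.01  0.03 -0.  ] F [-0.2  0.1  0.1] g 87.2 t 28.4
```

View pics/s4.png

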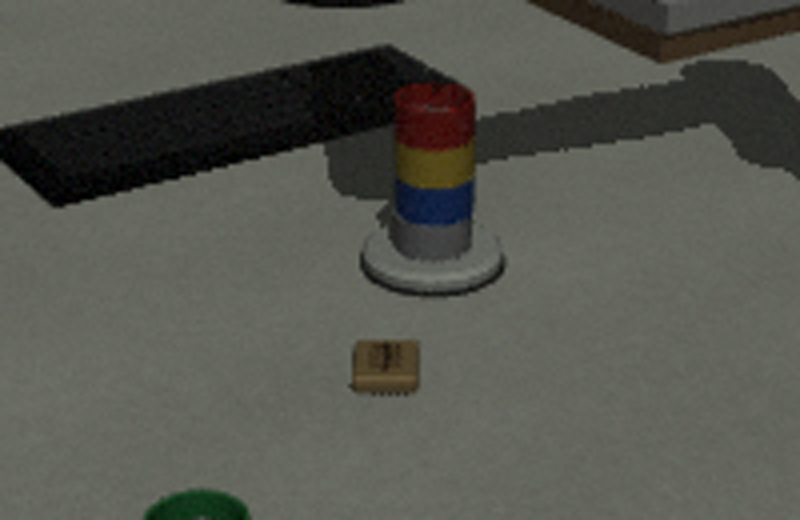

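View pics/w12.png

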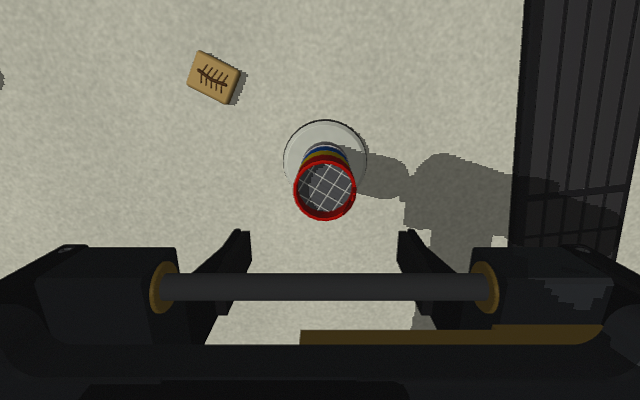

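Three sieves stacked flush; red at (0.3825, -0.2952). Now the black lid, at about (0.619, 0.291).

Emit:
{"op": "play_rows", "data": {"deltas": [[0.3,-0.8,0,0,0,0,87],[0.8,-2.1,0,0,0,0,87],[1.4,-3.5,0,0,0,0,87],[1.9,-4.9,0,0,0,0,87],[2.5,-6.3,0,0,0,0,87],[3.1,-7.7,0,0,0,0,87],[3.7,-9.1,0,0,0,0,87],[4.2,-10.5,0,0,0,0,87],[4.8,-11.9,0.2,0,0,0,87],[5.4,-13.3,0.5,0,0,0,87],[5.9,-14.7,0.8,0,0,0,87],[6.5,-16,1.1,0,0,0,87]]}}

```text
time_s: 29.7
tcp_pos: [0.5445, 0.1058, 0.2144]
ee_rot: [[1.0, 0.001, -0.001], [0.001, -1.0, -0.0], [-0.001, 0.0, -1.0]]
wrist_force: [0.3, 0.6, 0.4]
gripper_width: 1.0
```

Emit:
{"op": "play_rows", "data": {"deltas": [[0.5,-1.3,0.2,0,0,0,87],[1,-2.6,0.5,0,0,0,87],[1.5,-3.9,0.8,0,0,0,70],[2,-5.2,1.1,0,0,0,60],[2.5,-6.4,1.3,0,0,0,50],[2.9,-7.2,1.36,0,0,0,50],[3,-7.46,1.36,0,0,0,50],[3,-7.46,1.36,0,0,0,50],[3,-7.46,1.36,0,0,0,50],[3,-7.46,1.36,0,0,0,50]]}}

```text
time_s: 30.7
tcp_pos: [0.6192, 0.2897, 0.1817]
ee_rot: [[1.0, -0.001, -0.0], [-0.001, -1.0, -0.0], [-0.0, 0.0, -1.0]]
wrist_force: [1.1, 0.0, -0.0]
gripper_width: 0.578
```

```bash
python3 -c "
from h import *
o=locate('wrist','lid',pic='w13')
print(o)
delta(.619,.291,.02,0)
"
```

```text
[([0.6213, 0.3984], np.float64(0.97), 0.96, [179, 94, 117], [226, 174], 2324), ([0.6206, 0.2908], np.float64(0.96), 0.61, [26, 26, 27], [322, 175], 2170)]
tcp [0.6194 0.2898 0.1819] delta [-0.02 -0.05  6.48] rot [-0.   -0.   -0.01] F [0.7 0.1 0.6] g 50.1 t 30.8
```

View pics/w13.png

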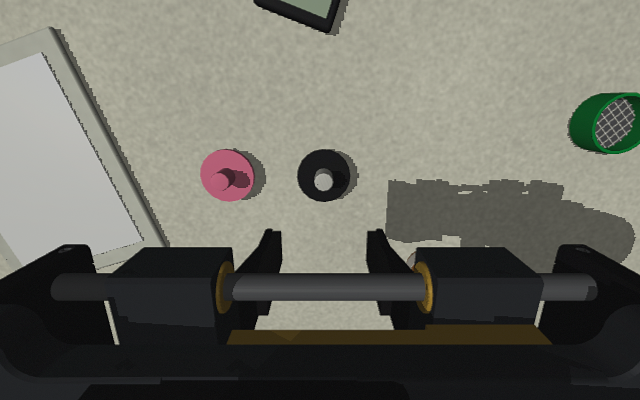

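Black lid at (323,177); the pink look-alike at (228,175) is left alone. Descend on the knob.

Emit:
{"op": "play_rows", "data": {"deltas": [[0.04,-0.04,1,0,0,0,50],[0.04,-0.04,2,0,0,0,50],[0.04,-0.04,3,0,0,0,50],[0.04,-0.04,4,0,0,0,50],[0.04,-0.04,5,0,0,0,50],[0.04,-0.04,5.8,0,0,0,50],[0.04,-0.04,6.3,0,0,0,50],[0.04,-0.04,6.48,0,0,0,50],[0.04,-0.04,6.48,0,0,0,50],[0.04,-0.04,6.48,0,0,0,50],[0.04,-0.04,6.48,0,0,0,50]]}}

```text
time_s: 31.9
tcp_pos: [0.6212, 0.2922, 0.0207]
ee_rot: [[1.0, 0.0, 0.002], [0.0, -1.0, 0.001], [0.002, -0.001, -1.0]]
wrist_force: [0.5, -0.1, -0.6]
gripper_width: 0.577
```

```bash
python3 -c "
from h import *
delta(.6205,.2908,.019,0)
"
```

```text
tcp [0.6212 0.2922 0.0207] delta [-0.03  0.06  0.07] rot [-0.02 -0.02  0.  ] F [ 0.5 -0.1 -0.6] g 50.2 t 31.9
```

Emit:
{"op": "play_rows", "data": {"deltas": [[-0.02,0.02,0.05,0,0,0,50],[-0.02,0.02,0.05,0,0,0,40],[-0.02,0.02,0.05,0,0,0,30],[-0.02,0.02,0.05,0,0,0,22],[-0.02,0.02,0.05,0,0,0,12],[-0.02,0.02,0.05,0,0,0,12],[-0.02,0.02,0.05,0,0,0,12],[-0.02,0.02,0.05,0,0,0,12],[-0.02,0.02,0.05,0,0,0,12]]}}

```text
time_s: 32.8
tcp_pos: [0.62, 0.2911, 0.0181]
ee_rot: [[1.0, 0.0, -0.0], [0.0, -1.0, -0.0], [-0.0, 0.0, -1.0]]
wrist_force: [-0.1, 0.2, 0.4]
gripper_width: 0.221
```

Emit:
{"op": "play_rows", "data": {"deltas": [[0,0,-0.3,0,0,0,12],[0,0,-1,0,0,0,12],[0,0,-2,0,0,0,12],[0,0,-3,0,0,0,12],[0,0,-4,0,0,0,12],[0,0,-5,0,0,0,12],[0,0,-6,0,0,0,12],[0,0,-7,0,0,0,12],[0,0,-8,0,0,0,12],[0,0,-9,0,0,0,12],[0,0,-9,0,0,0,12]]}}

```text
time_s: 33.9
tcp_pos: [0.6217, 0.2921, 0.2484]
ee_rot: [[1.0, 0.001, 0.008], [0.001, -1.0, 0.005], [0.008, -0.005, -1.0]]
wrist_force: [0.2, 0.6, -0.8]
gripper_width: 0.224
```

```bash
python3 -c "
from h import *
delta(.382,-.2955,.24,0)
cap('wrist','w14')
"
```

```text
tcp [0.6217 0.2921 0.2484] delta [-9.6  23.5   0.15] rot [-0.05 -0.09  0.01] F [ 0.2  0.6 -0.8] g 19.5 t 33.9
```

View pics/w14.png

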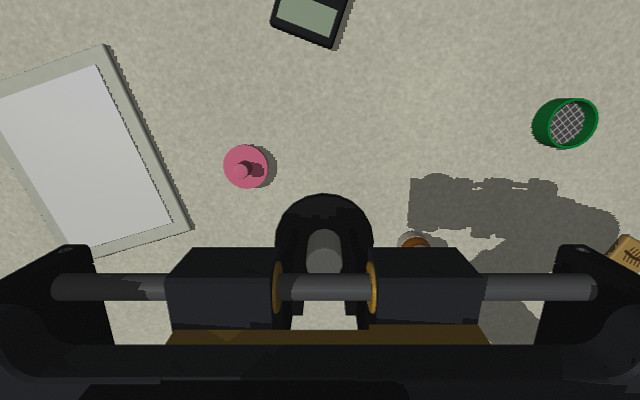

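Emit:
{"op": "play_rows", "data": {"deltas": [[-0.15,0.4,0,0,0,0,12],[-0.5,1.2,0,0,0,0,12],[-1,2.4,0,0,0,0,12],[-1.5,3.6,0,0,0,0,12],[-2,4.8,0,0,0,0,12],[-2.5,6,0,0,0,0,12],[-2.9,7.2,0,0,0,0,12],[-3.4,8.4,0,0,0,0,12],[-3.9,9.6,0,0,0,0,12],[-4.4,10.8,0,0,0,0,12],[-4.9,12,0,0,0,0,12],[-5.4,13.2,0,0,0,0,12]]}}

```text
time_s: 35.15
tcp_pos: [0.4827, -0.0405, 0.2415]
ee_rot: [[1.0, -0.0, -0.003], [-0.0, -1.0, -0.0], [-0.003, 0.0, -1.0]]
wrist_force: [0.5, 0.1, -0.5]
gripper_width: 0.222
```

Emit:
{"op": "play_rows", "data": {"deltas": [[-0.5,1.2,0,0,0,0,12],[-1,2.4,0,0,0,0,12],[-1.5,3.6,0,0,0,0,12],[-2,4.8,0,0,0,0,12],[-2.4,6,0,0,0,0,12],[-2.9,7.2,0,0,0,0,12],[-3.3,8.2,0,0,0,0,12],[-3.7,9.2,0,0,0,0,12],[-4,10,0,0,0,0,12],[-4.18,10.3,0,0,0,0,12],[-4.18,10.3,0,0,0,0,12],[-4.18,10.3,0,0,0,0,12]]}}

```text
time_s: 36.35
tcp_pos: [0.38, -0.2958, 0.2424]
ee_rot: [[1.0, -0.0, -0.001], [-0.0, -1.0, 0.001], [-0.001, -0.001, -1.0]]
wrist_force: [-0.4, -0.1, 0.1]
gripper_width: 0.223
```

Emit:
{"op": "play_rows", "data": {"deltas": [[0,0,0.5,0,0,0,12],[0,0,1.2,0,0,0,12],[0,0,1.9,0,0,0,12],[0,0,2,0,0,0,12],[0,0,2,0,0,0,12],[0,0,2,0,0,0,12]]}}

```text
time_s: 36.95
tcp_pos: [0.3813, -0.2962, 0.194]
ee_rot: [[1.0, 0.001, 0.001], [0.001, -1.0, -0.001], [0.001, 0.001, -1.0]]
wrist_force: [-0.8, -0.2, -0.2]
gripper_width: 0.218
```

```bash
python3 -c "
from h import *
delta(.382,-.2957,.1436,0)
cap('wrist','w15')
"
```

```text
tcp [ 0.3813 -0.2962  0.194 ] delta [ 0.03 -0.02  2.01] rot [ 0.01 -0.02  0.01] F [-0.8 -0.2 -0.2] g 19.0 t 37.0
```

View pics/w15.png

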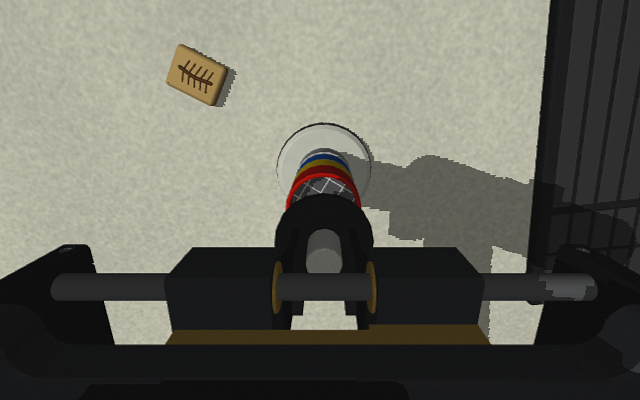

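Lid (324,240) is in line above red (324,185). Lower it.

Emit:
{"op": "play_rows", "data": {"deltas": [[0.03,-0.01,0.4,0,0,0,12],[0.03,-0.01,0.8,0,0,0,12],[0.03,-0.01,1.2,0,0,0,12],[0.03,-0.01,1.5,0,0,0,12],[0.03,-0.01,1.7,0,0,0,12],[0.03,-0.01,1.85,0,0,0,12],[0.03,-0.01,1.95,0,0,0,12],[0.03,-0.01,1.99,0,0,0,12],[0.03,-0.01,1.99,0,0,0,12],[0.03,-0.01,1.99,0,0,0,12]]}}

```text
time_s: 38.0
tcp_pos: [0.3815, -0.2961, 0.1436]
ee_rot: [[1.0, 0.0, 0.001], [0.0, -1.0, -0.0], [0.001, 0.0, -1.0]]
wrist_force: [-0.5, -0.3, -0.8]
gripper_width: 0.224
```

```bash
python3 -c "
from h import *
delta(.382,-.2957,.1436,0)
"
```

```text
tcp [ 0.3815 -0.2961  0.1436] delta [ 0.02 -0.02 -0.  ] rot [ 0.   -0.01  0.  ] F [-0.5 -0.3 -0.8] g 19.5 t 38.0
```

Emit:
{"op": "play_rows", "data": {"deltas": [[0,0,0.02,0,0,0,12],[0,0,0.02,0,0,0,24],[0,0,0.02,0,0,0,34],[0,0,0.02,0,0,0,44],[0,0,0.02,0,0,0,50],[0,0,0.02,0,0,0,50],[0,0,-0.4,0,0,0,50],[0,0,-1.2,0,0,0,50],[0,0,-2.4,0,0,0,50],[0,0,-3.6,0,0,0,50],[0,0,-4.8,0,0,0,50],[0,0,-5.2,0,0,0,50]]}}

```text
time_s: 39.2
tcp_pos: [0.3826, -0.2969, 0.2776]
ee_rot: [[1.0, 0.0, 0.007], [0.0, -1.0, -0.004], [0.007, 0.004, -1.0]]
wrist_force: [0.4, -0.4, -0.2]
gripper_width: 0.57
```

Emit:
{"op": "play_rows", "data": {"deltas": [[0,0,0,0,0,0,50],[0,0,0,0,0,0,50],[0,0,0,0,0,0,50],[0,0,0,0,0,0,50],[0,0,0,0,0,0,50]]}}

```text
time_s: 39.7
tcp_pos: [0.381, -0.2959, 0.2724]
ee_rot: [[1.0, 0.0, -0.002], [0.0, -1.0, 0.001], [-0.002, -0.001, -1.0]]
wrist_force: [0.7, -0.5, 0.6]
gripper_width: 0.576
```

```bash
python3 -c "
from h import *
print(locate('wrist','lid',z0=.125,pic='w16'))
s,c=cap('scene'); cv2.imwrite('pics/s5.png',cv2.resize(c['pixels'][80:210,200:400,::-1],None,fx=4,fy=4,interpolation=cv2.INTER_CUBIC))
for n in ['sieve_green','jar']: print(n,locate('scene',n,sc=(s,c)))
print(r.spot_in('scene','fossil'))
s,c=cap('top');print(locate('top','jar',sc=(s,c)),r.spot_in('top','fossil'))
"
```

```text
[([0.3817, -0.296], np.float64(0.96), 0.81, [30, 30, 31], [323, 183], 2633), ([0.3911, -0.2967], np.float64(0.03), 0.45, [85, 72, 9], [324, 149], 92)]
sieve_green [([0.6779, -0.0082], np.float64(0.9), 0.78, [17, 51, 24], [249, 215], 582), ([0.497, 0.1543], np.float64(0.69), 0.25, [77, 78, 73], [356, 232], 594)]
jar [([0.5015, 0.1618], np.float64(0.92), 0.82, [79, 79, 74], [356, 232], 635)]
[{'centre': [0.4908, -0.1529, 0.0148], 'score': 0.74}]
[([0.4986, 0.1647], np.float64(0.82), 0.46, [116, 116, 113], [280, 215], 202)] [{'centre': [0.4847, -0.1621, 0.0156], 'score': 0.7}]
```

View pics/s5.png

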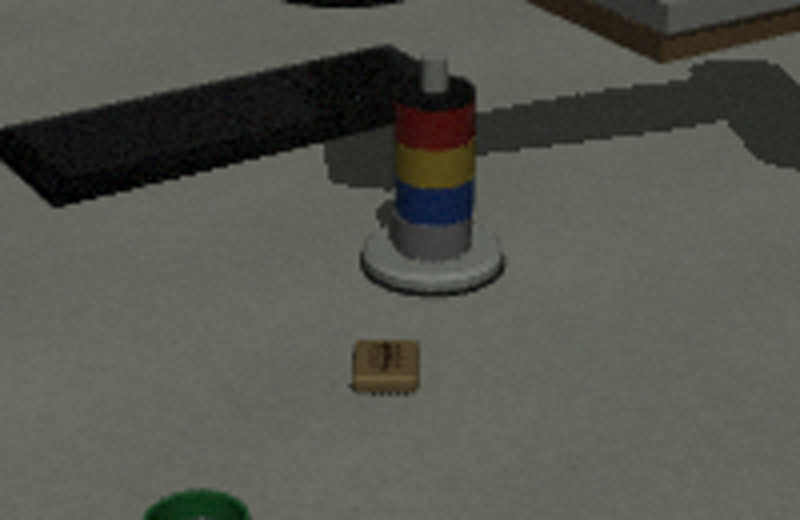

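View pics/w16.png

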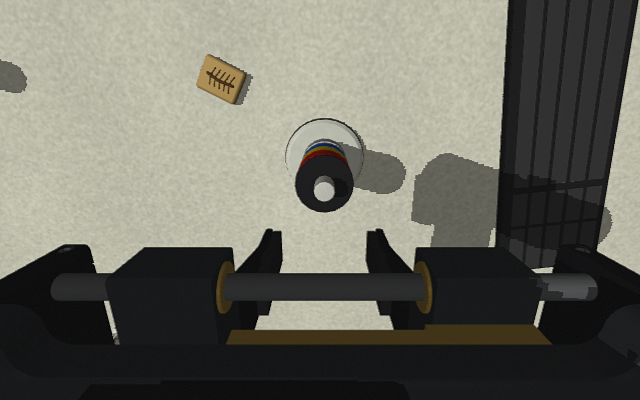

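The stack is complete and upright, the lid sits flush, and the fingers are clear. Handing in.

```bash
python3 -c "
from station import r
print(r.finish_job())"
```

```text
the job is handed in; nothing more can be done
None
```

I built the stack in the pan in order (blue, yellow, red, then the black lid), released each piece, and handed the job in at about 40 s. The hand-in returns no verdict, so success rests on my own checks.

- **Alignment:** the wrist camera put the pan, the three sieves and the lid within about 1 mm of one axis, near (0.382, -0.296).
- **Seating:** in the last scene and wrist views every piece looked flush and level, and the gripper was clear, about 9 cm above the knob. I did not measure the final seated heights or the tilt.
- **Bystanders:** the green sieve, jar and fossil still read where they started, within about 5 mm, which is the cameras' accuracy. The pink lid look-alike was not touched.
- **Disagreements:** early on, the scene camera's positions differed from the top and wrist cameras' by up to about 9 mm in y, so I used the wrist camera for placing. The last lid check also gave one stray second detection, which fitted the lid shape at only 0.03, so I ignored it.

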